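# Stand the red-knobbed rest post up on its foot

### The arm

A 7-joint arm with a two-finger parallel gripper is mounted at the origin on a cart in front of the work surface, level with it; the furniture and walls round the work are solid. World frame = base frame: x ahead of the robot, y to its left, z up, the work surface at z = 0. Lengths are in m, angles in rad, forces in N, time in s.
With the tool pointing down it reaches from about 0.425 to 0.875 m from the base axis. Payload 4.7 kg.
Tool frame: the origin (TCP) lies midway between the tips of the shut fingers; the grasp point (between the pads) lies 19 mm behind it; x points along the fingers, z is the direction in which the jaws open and shut, and the axes are right-handed (so a half turn about x gives the same grasp; the last joint's range is limited). The gripper opens to 87 mm and grips with 3 to 60 N. Pads are 19 mm wide; open, the fingers measure 117 mm over their backs; the gripper's body (75 mm by 190 mm) begins 51 mm behind the grasp point.
Start: joints at [-1.293, 0.321, -0.07, 1.45, 0.023, 1.371, -0.057], TCP at [0.17, 0.628, 0.223] pointing down, gripper open.
Joint ranges: [-2.86, 2.86], [-0.3, 2.09], [-1.38, 1.24], [0.06, 2.45], [-1.56, 4.7], [0.09, 2.05], [-2.69, 2.69]. Speed limits (rad/s): [2.57, 2.57, 3.14, 3.14, 3.14, 3.14, 3.14].

### API

Orientations are given as a rotation vector (axis times angle).
In Python, from bench import ctrl gives the robot as it stands.
- The arm moves only by the shell command python3 -m pendant 'ROWS' [OPENING] [FORCE]. ROWS is JSON, a list of rows, each an object with "travel": the shift along the tool's x, y, z in m, a list of three; "twist": the turn about the tool's x in rad. In form: [{"travel": [x, y, z], "twist": twist}, ...]. A call has 1 to 10 rows; each row is the pose to reach, as a shift and turn from the pose measured when the call began, along the tool's axes at that moment; what a row does not reach only later rows make up. A row lasts 1/8 s, in which the tool goes at most 62.5 mm and 10.7 degrees, less where a joint would pass 70% of its speed; a pose out of reach is approached as far as the arm can. A call with a gripper value outside its range is refused whole. OPENING is the opening, from -1 (shut) to 1 (fully open), so that 0 is half open, set as the call begins (- or left out, the last holds). The fingers move at their own pace and stop on an object; FORCE is the grip in N (left out, the last holds). Time passes only in rows, so rows that repeat a pose let the fingers close. It gives the time, the measured TCP pose, the force and the opening at its end, in the units of the state.
- ctrl.get_state(): the state, without advancing time (a new reading comes with each control period).
- ctrl.get_image(name): name is "scene" or "side" or "wrist"; returns the picture (420x560x3 uint8, red, green, blue); there is no depth.
- ctrl.camera_model(name): a dict with "K" (3x3 intrinsics, pixels), "distortion" ([k1, k2, p1, p2, k3] as OpenCV has them; the pictures are not rectified), "rvec" (rotation vector, rad) and "tvec" (3), from world to camera coordinates, as OpenCV has them; the wrist camera has in their place "T_tool_cam" (4x4, takes a point from camera to tool coordinates, whose origin is the TCP and whose axes are the tool frame's). Camera axes: x right, y down, z forward; pixel columns grow to the right and rows downward; lengths in m; the calibration is good to about 2 mm. A picture is of the moment at which its call begins: read the wrist's pose just before it. camera_model takes no time and is no camera call.
- ctrl.close_job(): hands the job in, once; it reports no verdict.
The state is a dict: "time": time; "joint_positions": joint angles; "qd": joint speeds; "joint_torque": joint torques, N m; "position": TCP position; "tool_rot": TCP orientation; "ft_force": force on the tool from outside, world axes, zero at the start; "torque": the same for the moment, N m; "grip_width": opening from 0.0 (shut) to 1.0 (fully open).
Only numpy, scipy, OpenCV 4.12 (cv2) and the standard library are available. Lean on these libraries where they do the work, as an engineer would, in place of code of your own. Each camera call takes 0.05 s, during which the arm holds its last target.

### The job

Two work-rest posts lie on the plywood work board. Stand the one with the red ball knob upright on its square foot plate: tip it up by its knob, pivoting on the edge of its foot, so that the foot stays down on the board within a hand's breadth of where it lies now, and let go. Leave the black-knobbed post lying as it is.

Things in the scene. Friction and masses are not known exactly. Their poses are not given: they have to be found in the camera images.
- rest_post: Post to raise, 178 mm long, 0.3 to 0.55 kg: dark square foot plate 60x60x10 mm, bright round shaft of 20 mm diameter, red ball knob of 36 mm. Origin: centre of the plate's underside. Its z axis runs from foot to knob (up when standing), x and y along the plate's edges. It lies on the board on one plate edge and the knob, y level, knob towards the robot (25 degrees either way), origin 31 mm above the board.
- rest_post_knob (a point): Centre of the red ball knob (36 mm in diameter), 160 mm from rest_post's origin along its z axis, 18 mm above the board while the post lies. Held by the ball between two fingers closing along the post's y axis, the post can turn about that axis between them.
- work_board: Fixed plywood board on four legs standing on the cabinet, 455 mm (x) by 470 mm (y); its flat top, on which the posts lie and on which the red-knobbed one must stand, is at z = 0.125 m. Origin on the cabinet top under its centre.
- spare_post: Bystander to leave alone: an identical post but with a black ball knob, lying in the same way; origin and axes as for rest_post.

How it is judged:
By the outcome, as a careful person would: the job done as asked, in the order asked, and still so for the second after the job is handed in, with the robot touching nothing.
It also fails if it takes over 38 s, if anything falls off the work surface, if the arm or the gripper's body presses on something with over 40 N, if the wrist force passes 120 N, or if a joint passes its speed limit or range.

## Working session

There is one attempt and no reset: what is moved stays moved. The work goes in short steps, Python scripts to look and compute and a shell command to move; the robot and the scene stay as the last step left them, time stands still between calls to the robot, and variables do not carry over. Pictures are saved under pics/ and viewed, and the job is handed in when it is done.

```bash
ls; mkdir -p pics; python3 - <<'E'
from bench import ctrl
import cv2
print(ctrl.get_state())
for n in ("scene","side","wrist"):
    im=ctrl.get_image(n); cv2.imwrite(f"pics/{n}0.png",im[:,:,::-1]); print(n,ctrl.camera_model(n))
E
```

```text
pics
{'time': 0.0, 'joint_positions': array([-1.29287968,  0.32179936, -0.07010199,  1.45167665,  0.02261004,
        1.37079214, -0.05687378]), 'qd': array([-0.0006898 ,  0.00112934, -0.00085722,  0.00139153,  0.0005233 ,
        0.0008628 ,  0.00045733]), 'joint_torque': array([ 2.99107887e-04, -4.91294360e+01, -4.03776057e-01, -3.12525129e+01,
       -6.39297534e-02,  4.35497565e-02,  1.52661114e-04]), 'position': array([0.16939574, 0.62696586, 0.22147617]), 'tool_rot': array([-1.01398254,  1.32396693,  1.01193658]), 'ft_force': array([ 1.28833419, -0.89228638, -0.71487564]), 'torque': array([-0.03323364, -0.02743134,  0.00814577]), 'grip_width': 1.0034205987461278}
scene {'K': array([[389.90048107,   0.        , 282.83936144],
       [  0.        , 389.90048107, 214.93552814],
       [  0.        ,   0.        ,   1.        ]]), 'distortion': array([0.0267859, 0.       , 0.       , 0.       , 0.       ]), 'rvec': array([ 0.49387472,  2.86421052, -0.94215953]), 'tvec': array([ 0.4941733 , -0.11018061,  1.07298862])}
side {'K': array([[508.90054592,   0.        , 278.75108728],
   
[... 211 characters left out ...]
3958,  1.7559087 , -0.4357443 ]), 'tvec': array([-0.14632292, -0.4033854 ,  1.45315226])}
wrist {'K': array([[324.54615012,   0.        , 279.54308905],
       [  0.        , 324.54615012, 205.85184967],
       [  0.        ,   0.        ,   1.        ]]), 'distortion': array([-0.03665484,  0.        ,  0.        ,  0.        ,  0.        ]), 'T_tool_cam': array([[ 5.42308749e-04, -3.01974171e-01,  9.53315953e-01,
        -1.63416205e-01],
       [-9.41833670e-04, -9.53315825e-01, -3.01973594e-01,
         8.37745020e-02],
       [ 9.99999409e-01, -7.34102141e-04, -8.01400953e-04,
         1.65979422e-03],
       [ 0.00000000e+00,  0.00000000e+00,  0.00000000e+00,
         1.00000000e+00]])}
```

View pics/scene0.png

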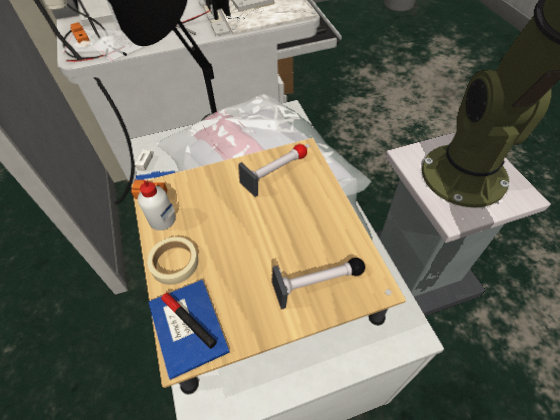

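View pics/side0.png

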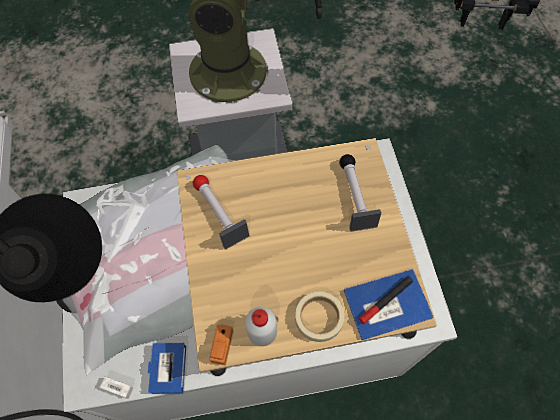

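View pics/wrist0.png

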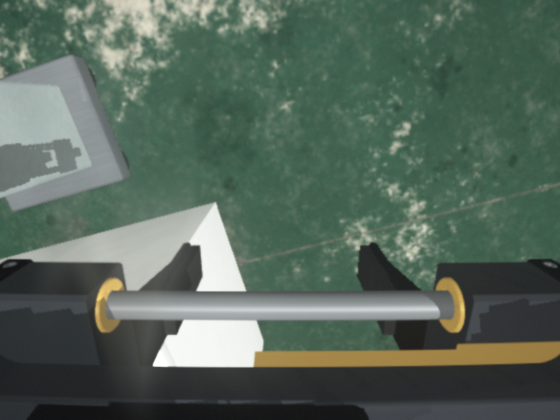

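The red knob is near scene (300,151) and side (201,182). Its foot plate is near scene (248,180) and side (234,234). The arm is clear of the board.

```bash
cat > h.py <<'E'
import cv2, numpy as np
from scipy.spatial.transform import Rotation as R
from bench import ctrl
def cam(n, st=None):
    m=ctrl.camera_model(n)
    if n=="wrist":
        T=np.eye(4);T[:3,:3]=R.from_rotvec(st['tool_rot']).as_matrix();T[:3,3]=st['position'];T=T@np.array(m['T_tool_cam'])
        return m['K'],m['distortion'],T[:3,:3],T[:3,3]
    Rm=R.from_rotvec(m['rvec']).as_matrix(); return m['K'],m['distortion'],Rm.T,-Rm.T@m['tvec']
def ray(c,px):
    u=cv2.undistortPoints(np.array([[px]],float),c[0],c[1])[0,0]
    d=c[2]@np.array([u[0],u[1],1]); return c[3],d/np.linalg.norm(d)
def plane(c,px,z):
    o,d=ray(c,px); return o+d*(z-o[2])/d[2]
def tri(c1,p1,c2,p2):
    A=np.zeros((3,3));b=np.zeros(3);rs=[ray(c1,p1),ray(c2,p2)]
    for o,d in rs: M=np.eye(3)-np.outer(d,d);A+=M;b+=M@o
    X=np.linalg.solve(A,b);return X,[np.linalg.norm(np.cross(X-o,d)) for o,d in rs]
def redblobs(im):
    h=cv2.cvtColor(im,cv2.COLOR_RGB2HSV)
    m=(((h[...,0]<8)|(h[...,0]>172))&(h[...,1]>150)&(h[...,2]>70)).astype(np.uint8)
    n,l,s,c=cv2.connectedComponentsWithStats(m)
    return [(c[i].round(1),s[i].tolist()) for i in range(1,n) if s[i][4]>25]
E
python3 - <<'E'
from h import *
I={n:cv2.imread(f"pics/{n}0.png")[:,:,::-1].copy() for n in("scene","side")}
for n in I: print(n,redblobs(I[n]))
for n,(x,y,w,h) in dict(scene=(225,130,100,75),side=(185,165,80,90)).items():
    c=cv2.resize(I[n][y:y+h,x:x+w],None,fx=6,fy=6,interpolation=cv2.INTER_NEAREST)
    cv2.imwrite(f"pics/c_{n}.png",c[:,:,::-1])
E
```

```text
scene [(array([300.8, 150.3]), [294, 144, 13, 15, 123]), (array([147.8, 188.8]), [140, 180, 17, 17, 203]), (array([170.2, 301.5]), [161, 293, 20, 19, 175])]
side [(array([199.6, 181.1]), [193, 175, 16, 16, 153]), (array([368.6, 314. ]), [359, 305, 20, 19, 171]), (array([259.5, 317.6]), [252, 309, 16, 18, 212])]
```

View pics/c_scene.png

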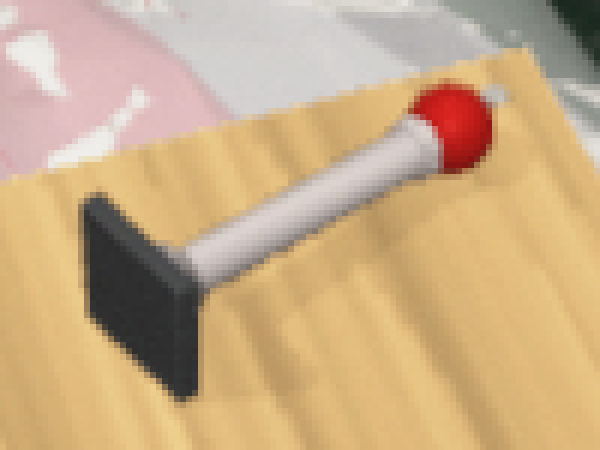

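View pics/c_side.png

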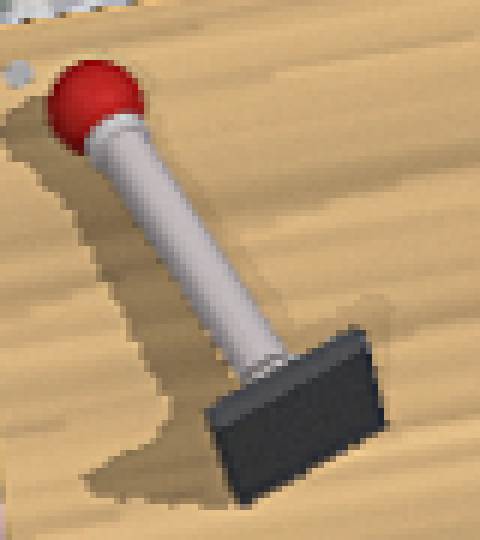

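```bash
python3 - <<'E'
from h import *
s,d=cam("scene"),cam("side")
S=lambda x,y:(225+x/6-.5,130+y/6-.5); D=lambda x,y:(185+x/6-.5,165+y/6-.5)
k,e=tri(s,S(448,128),d,D(96,107));print("knob",k,e)
print(plane(s,S(448,128),.143),plane(d,D(96,107),.143))
for n,c,pts in(("scene",s,[S(88,318),S(185,401)]),("side",d,[D(243,506),D(385,425)])):
    a,b=[plane(c,p,.126) for p in pts]
    m=(a+b)/2;v=m-plane(c,S(448,128) if c is s else D(96,107),.143)
    print(n,a,b,"len",np.linalg.norm(a-b),"mid",m,"axis",v,np.degrees(np.arctan2(v[1],v[0])),"edgenormal",np.degrees(np.arctan2(*(-(a-b)[[0]],(a-b)[[1]]))), np.linalg.norm(v[:2]))
for nm,p,q in(("top",S(90,203),D(372,345)),("top2",S(188,290),D(215,425))): print(nm,tri(s,p,d,q))
# lamp head approx
print("lamp",tri(s,(150,15),d,(50,245)))
st=ctrl.get_state();print(R.from_rotvec(st['tool_rot']).as_matrix().round(4),st['position'])
E
```

```text
knob [ 0.44157986 -0.10742283  0.14282637] [np.float64(5.927445056623199e-05), np.float64(5.927445056615791e-05)]
[ 0.44158435 -0.10730074  0.143     ] [ 0.44175366 -0.10739318  0.143     ]
scene [ 0.60213214 -0.07487309  0.126     ] [ 0.57880234 -0.02246938  0.126     ] len 0.057362248983972276 mid [ 0.59046724 -0.04867124  0.126     ] axis [ 0.14888289  0.0586295  -0.017     ] 21.494325385032823 edgenormal [-156.00167316] 0.1600110451421052
side [ 0.601831   -0.07659283  0.126     ] [ 0.58052234 -0.02291905  0.126     ] len 0.057748881940309776 mid [ 0.59117667 -0.04975594  0.126     ] axis [ 0.14942301  0.05763725 -0.017     ] 21.09322702860988 edgenormal [-158.34676263] 0.16015394772693883
top (array([ 0.60337048, -0.02373322,  0.23930943]), [np.float64(0.0009158354379611597), np.float64(0.0009158354379609714)])
top2 (array([ 0.56166368, -0.08338967,  0.11514482]), [np.float64(0.0022757565476175913), np.float64(0.0022757565476175592)])
lamp (array([ 0.68219546, -0.31958185,  0.41588408]), [np.float64(0.00822126720852863), np.float64(0.00822126720852868)])
[[-3.000e-04 -9.654e-01  2.608e-01]
 [-1.400e-03  2.608e-01  9.654e-01]
 [-1.000e+00 -1.000e-04 -1.500e-03]] [0.16941901 0.62710189 0.22170795]
```

Knob centre is at (0.442, -0.107, 0.143) and the post axis lies at about 21.3°. The two views agree to under 1 mm. First I swing round to a waypoint clear of the minimum reach.

```bash
python3 -m pendant '[{"travel":[-0.003,-0.033,-0.025],"twist":0.13},{"travel":[-0.006,-0.066,-0.05],"twist":0.26},{"travel":[-0.009,-0.098,-0.075],"twist":0.39},{"travel":[-0.012,-0.131,-0.1],"twist":0.52},{"travel":[-0.015,-0.164,-0.125],"twist":0.65},{"travel":[-0.018,-0.196,-0.15],"twist":0.78},{"travel":[-0.021,-0.229,-0.175],"twist":0.91},{"travel":[-0.024,-0.262,-0.2],"twist":1.04},{"travel":[-0.027,-0.294,-0.225],"twist":1.17},{"travel":[-0.03,-0.327,-0.25],"twist":1.3}]' 1 15
cat >> h.py <<'E'
def to(target,ang=None):
    st=ctrl.get_state();M=R.from_rotvec(st['tool_rot']).as_matrix();p=st['position']
    print("t",round(st['time'],2),"tcp",p.round(4),"F",st['ft_force'].round(1),"grip",round(st['grip_width'],3),"q",st['joint_positions'].round(2))
    print("travel",(M.T@(np.array(target)-p)).round(4))
    a=np.degrees(np.arctan2(M[1,2],M[0,2]));print("z-angle",a.round(2),"xaxis",M[:,0].round(4))
    if ang is not None: print("twist",[round(np.radians((a-ang+180*k+180)%360-180),3) for k in(0,1)])
E
python3 -c "
from h import *
to([.4416,-.1074,.25],111.3)"
```

```text
time: 1.4
position: [0.4204, 0.2993, 0.252]
tool_rot: [-0.003, 1.571, 0.001]
ft_force: [-0.2, 0.0, 0.5]
grip_width: 1.0
t 1.4 tcp [0.4204 0.2993 0.252 ] F [-0.2  0.   0.5] grip 1.0 q [-0.95  0.02  0.29  1.74 -0.    1.38 -0.66]
travel [ 0.0026 -0.4068  0.02  ]
z-angle 0.17 xaxis [-5.0e-04 -1.5e-03 -1.0e+00]
twist [np.float64(-1.94), np.float64(1.202)]
```

```bash
python3 -m pendant '[{"travel":[0,-0.041,0.01],"twist":0.12},{"travel":[0,-0.082,0.02],"twist":0.24},{"travel":[0,-0.122,0.03],"twist":0.36},{"travel":[0,-0.163,0.03],"twist":0.48},{"travel":[0,-0.204,0.03],"twist":0.6},{"travel":[0,-0.244,0.03],"twist":0.72},{"travel":[0,-0.285,0.03],"twist":0.84},{"travel":[0,-0.326,0.025],"twist":0.96},{"travel":[0,-0.366,0.022],"twist":1.08},{"travel":[0.003,-0.407,0.02],"twist":1.2}]'
python3 - <<'E'
from h import *
to([.4416,-.1074,.128],111.3)
st=ctrl.get_state()
for n in("wrist","side","scene"):
    im=ctrl.get_image(n);cv2.imwrite(f"pics/{n}1.png",im[:,:,::-1])
    b=redblobs(im);print(n,b)
    if n=="wrist":
        for x in b: print(plane(cam(n,st),x[0],.143))
E
```

```text
time: 2.65
position: [0.4413, -0.1089, 0.2497]
tool_rot: [0.932, 1.361, -0.933]
ft_force: [0.5, -0.0, 0.0]
grip_width: 1.007
t 2.65 tcp [ 0.4413 -0.1089  0.2497] F [ 0.5 -0.   0. ] grip 1.007 q [-0.54 -0.17  0.65  1.89  0.11  1.39 -1.12]
travel [ 0.1217  0.0008 -0.0014]
z-angle -68.8 xaxis [ 1.e-04 -9.e-04 -1.e+00]
twist [np.float64(3.14), np.float64(-0.002)]
wrist [(array([277.8, 206.8]), [258, 191, 40, 33, 1057])]
[ 0.43807985 -0.10696223  0.143     ]
side [(array([199.6, 181.1]), [193, 175, 16, 16, 153]), (array([368.6, 314. ]), [359, 305, 20, 19, 171]), (array([259.5, 317.5]), [252, 309, 16, 18, 213])]
scene [(array([300.8, 150.3]), [294, 144, 13, 15, 123]), (array([147.8, 188.8]), [140, 180, 17, 17, 203]), (array([170.2, 301.5]), [161, 293, 20, 19, 175])]
```

View pics/wrist1.png

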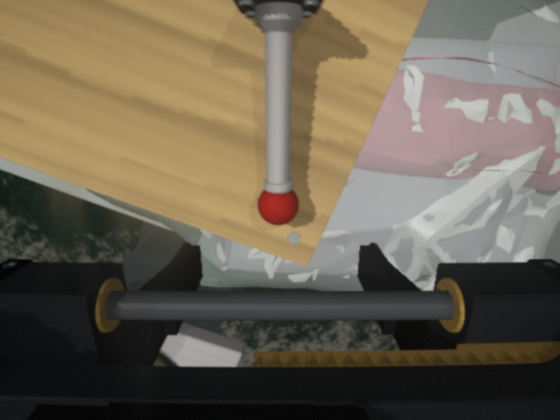

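View pics/side1.png

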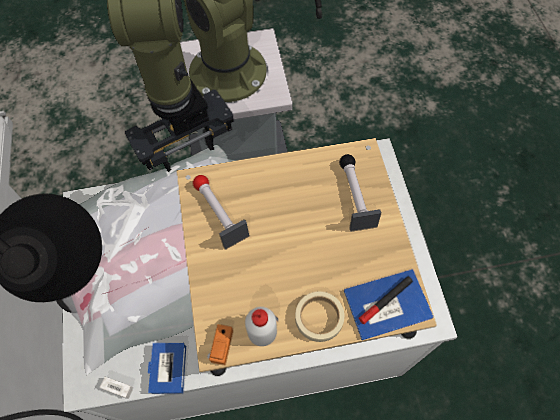

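View pics/scene1.png

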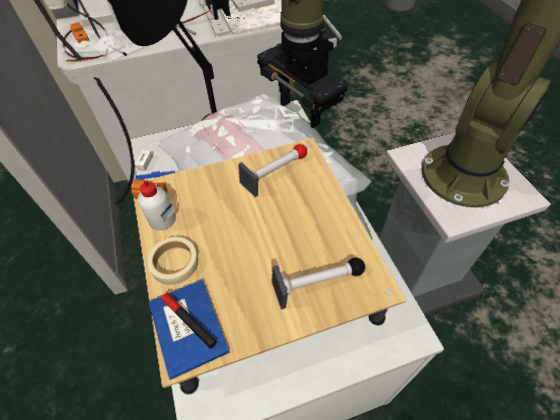

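The wrist view shows the knob at (278,206) and the shaft running straight up the image, so the jaws are square to the post. Now I descend.

```bash
python3 -m pendant '[{"travel":[0.015,0.001,-0.001],"twist":0},{"travel":[0.035,0.001,-0.001],"twist":0},{"travel":[0.06,0.001,-0.001],"twist":0},{"travel":[0.08,0.001,-0.001],"twist":0},{"travel":[0.1,0.001,-0.001],"twist":0},{"travel":[0.11,0.001,-0.001],"twist":0},{"travel":[0.117,0.001,-0.001],"twist":0},{"travel":[0.12,0.001,-0.001],"twist":0},{"travel":[0.12,0.001,-0.001],"twist":0}]' 0.4
python3 - <<'E'
from h import *
to([.4412,-.1074,.128],111.3)
st=ctrl.get_state()
for n in("wrist","side"):
    im=ctrl.get_image(n);cv2.imwrite(f"pics/{n}2.png",im[:,:,::-1])
E
```

```text
time: 3.92
position: [0.4417, -0.1086, 0.1297]
tool_rot: [0.932, 1.361, -0.934]
ft_force: [0.9, -1.0, -0.0]
grip_width: 0.7
t 3.92 tcp [ 0.4417 -0.1086  0.1297] F [ 0.9 -1.  -0. ] grip 0.7 q [-0.53 -0.06  0.7   2.05  0.04  1.13 -1.05]
travel [ 0.0017 -0.0001 -0.0013]
z-angle -68.85 xaxis [-2.e-04 -1.e-03 -1.e+00]
twist [np.float64(3.139), np.float64(-0.003)]
```

View pics/wrist2.png

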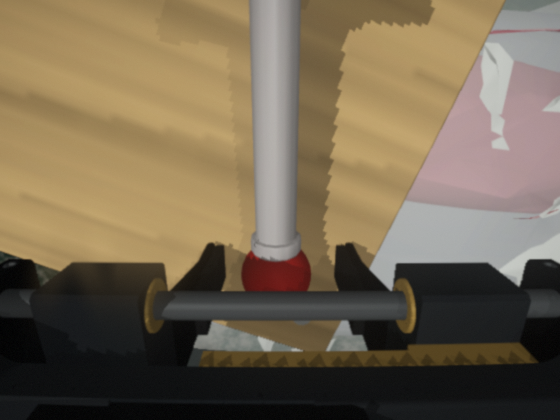

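The knob sits between the finger tips at (276,275), about 1 mm off centre. Closing now.

```bash
python3 -m pendant '[{"travel":[0.001,0,-0.001],"twist":0},{"travel":[0.001,0,-0.001],"twist":0},{"travel":[0.001,0,-0.001],"twist":0},{"travel":[0.001,0,-0.001],"twist":0},{"travel":[0.001,0,-0.001],"twist":0},{"travel":[0.001,0,-0.001],"twist":0}]' -1 15
python3 - <<'E'
from h import *
to([.6186,-.0384,.271],111.3)
im=ctrl.get_image("wrist");cv2.imwrite(f"pics/wrist3.png",im[:,:,::-1])
E
```

```text
time: 4.78
position: [0.4415, -0.1077, 0.129]
tool_rot: [0.933, 1.361, -0.934]
ft_force: [-1.5, -0.0, 0.8]
grip_width: 0.403
t 4.78 tcp [ 0.4415 -0.1077  0.129 ] F [-1.5 -0.   0.8] grip 0.403 q [-0.54 -0.06  0.7   2.06  0.04  1.13 -1.05]
travel [-0.142   0.1901 -0.0006]
z-angle -68.85 xaxis [ 2.e-04 -9.e-04 -1.e+00]
twist [np.float64(3.139), np.float64(-0.003)]
```

View pics/wrist3.png

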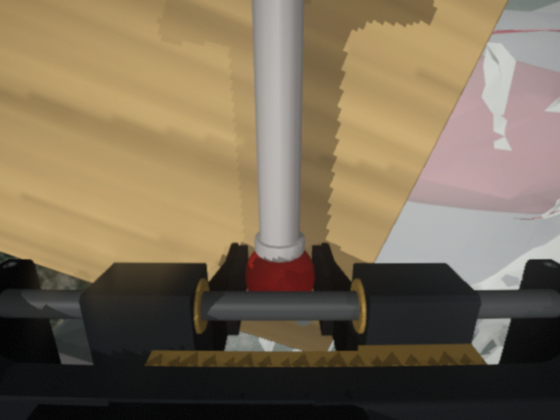

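Gripped: 35 mm opening on the 36 mm ball. First half of the arc, to about 45°.

```bash
python3 -m pendant '[{"travel":[-0.012,0.0015,0],"twist":0},{"travel":[-0.026,0.005,0],"twist":0},{"travel":[-0.039,0.0095,0],"twist":0},{"travel":[-0.052,0.015,0],"twist":0},{"travel":[-0.065,0.022,0],"twist":0},{"travel":[-0.077,0.03,0],"twist":0},{"travel":[-0.088,0.038,0],"twist":0},{"travel":[-0.098,0.048,0],"twist":0},{"travel":[-0.108,0.059,0],"twist":0},{"travel":[-0.116,0.07,0],"twist":0}]'
python3 - <<'E'
from h import *
to([.6186,-.0384,.271],111.3)
for n in("side","scene"):
    im=ctrl.get_image(n);cv2.imwrite(f"pics/{n}4.png",im[:,:,::-1])
a=cv2.imread("pics/side4.png")[110:310,110:310];b=cv2.imread("pics/scene4.png")[60:260,180:380]
cv2.imwrite("pics/c4.png",cv2.resize(np.hstack([a,b]),None,fx=2,fy=2))
E
```

```text
time: 6.08
position: [0.5077, -0.082, 0.2458]
tool_rot: [0.933, 1.36, -0.933]
ft_force: [-1.1, -1.7, 0.6]
grip_width: 0.398
t 6.08 tcp [ 0.5077 -0.082   0.2458] F [-1.1 -1.7  0.6] grip 0.398 q [-0.57  0.    0.68  1.77 -0.    1.37 -1.09]
travel [-0.0252  0.1191 -0.0006]
z-angle -68.84 xaxis [ 7.e-04 -9.e-04 -1.e+00]
twist [np.float64(3.139), np.float64(-0.002)]
```

View pics/c4.png

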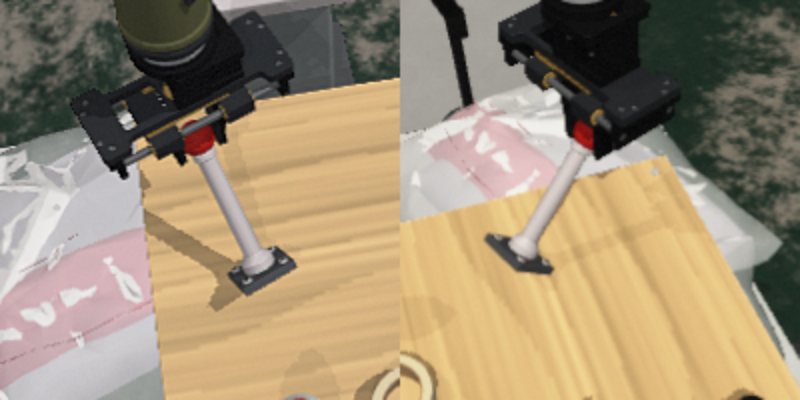

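The post is at about 45°, with the foot edge still down at about the same place and forces under 2 N. Now the second half.

```bash
python3 -m pendant '[{"travel":[-0.007,0.011,0],"twist":0},{"travel":[-0.0135,0.024,0],"twist":0},{"travel":[-0.019,0.037,0],"twist":0},{"travel":[-0.023,0.05,0],"twist":0},{"travel":[-0.026,0.064,0],"twist":0},{"travel":[-0.0275,0.078,0],"twist":0},{"travel":[-0.028,0.093,0],"twist":0},{"travel":[-0.0275,0.107,0],"twist":0},{"travel":[-0.0255,0.119,0],"twist":0},{"travel":[-0.0255,0.119,0],"twist":0}]'
python3 - <<'E'
from h import *
to([.6186,-.0384,.271],111.3)
for n in("side","scene","wrist"):
    im=ctrl.get_image(n);cv2.imwrite(f"pics/{n}5.png",im[:,:,::-1])
a=cv2.imread("pics/side5.png")[110:310,140:340];b=cv2.imread("pics/scene5.png")[60:260,160:360]
cv2.imwrite("pics/c5.png",cv2.resize(np.hstack([a,b]),None,fx=2,fy=2))
E
```

```text
time: 7.42
position: [0.6201, -0.0382, 0.2717]
tool_rot: [0.931, 1.359, -0.932]
ft_force: [0.5, 1.4, 1.0]
grip_width: 0.4
t 7.42 tcp [ 0.6201 -0.0382  0.2717] F [0.5 1.4 1. ] grip 0.4 q [-0.53  0.27  0.68  1.48 -0.17  1.45 -1.05]
travel [ 0.0007 -0.0014 -0.0003]
z-angle -68.76 xaxis [ 0.0019 -0.0021 -1.    ]
twist [np.float64(3.141), np.float64(-0.001)]
```

View pics/c5.png

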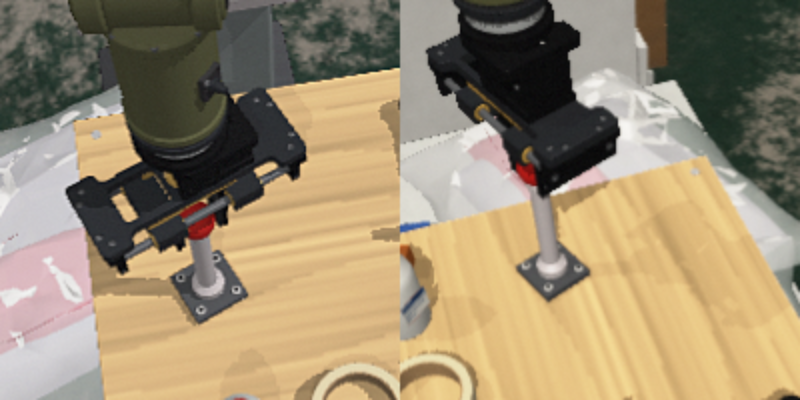

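View pics/wrist5.png

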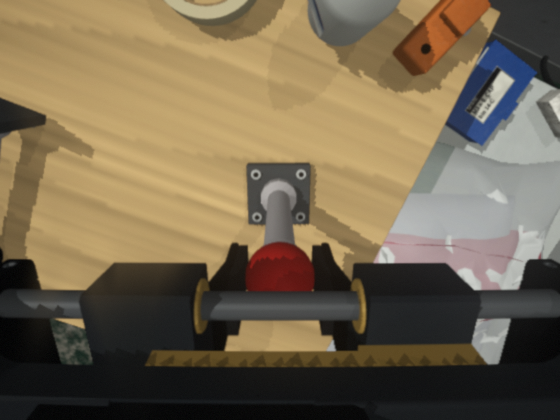

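The post looks upright, with its foot at wrist (278,194). I'll measure the tilt from the plate before letting go.

```bash
python3 - <<'E'
from h import *
st=ctrl.get_state();c=cam("wrist",st)
P=np.array([plane(c,p,.135) for p in[(247.5,163),(309.5,163),(310,223),(248,224.5)]])
print(P.round(4),P.mean(0),np.linalg.norm(P-np.roll(P,1,0),axis=1))
print(R.from_rotvec(st['tool_rot']).as_matrix()[:,1])
# plate in the fixed views
for n,(x,y) in dict(side=(140,110),scene=(160,60)).items():
    im=cv2.imread(f"pics/{n}5.png"); X,Y,W,H={'side':(215,225,60,60),'scene':(205,165,60,60)}[n]
    cv2.imwrite(f"pics/p5{n}.png",cv2.resize(im[Y:Y+H,X:X+W],None,fx=8,fy=8,interpolation=cv2.INTER_NEAREST))
E
```

```text
[[ 0.6369  0.0013  0.135 ]
 [ 0.6578 -0.0526  0.135 ]
 [ 0.6029 -0.0761  0.135 ]
 [ 0.5794 -0.0195  0.135 ]] [ 0.61926017 -0.03671696  0.135     ] [0.06117132 0.05780705 0.05965346 0.06124409]
[0.93243264 0.36134123 0.00137049]
```

View pics/p5scene.png

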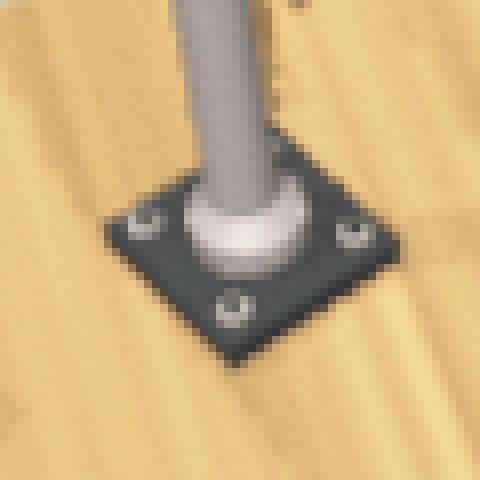

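View pics/p5side.png

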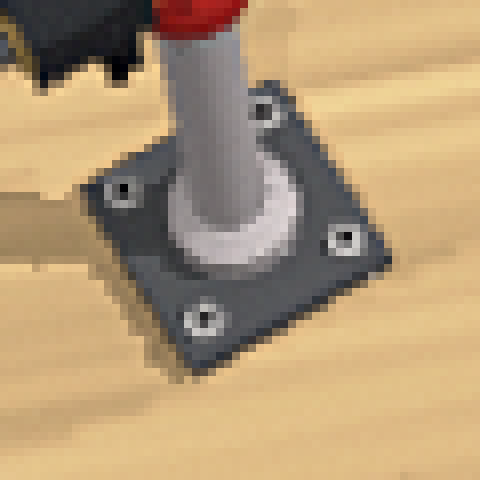

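The foot centre is at (0.619, -0.037) and the TCP at (0.620, -0.038), so the post is vertical to within about 1 mm and the plate looks flat. I'll ease down 1.5 mm to seat it, then open slowly.

```bash
python3 -m pendant '[{"travel":[0.0008,-0.0005,0],"twist":0},{"travel":[0.0015,-0.0005,0],"twist":0},{"travel":[0.0015,-0.0005,0],"twist":0}]' - 4
python3 -m pendant '[{"travel":[0,0,0],"twist":0},{"travel":[0,0,0],"twist":0},{"travel":[0,0,0],"twist":0},{"travel":[0,0,0],"twist":0},{"travel":[0,0,0],"twist":0},{"travel":[0,0,0],"twist":0}]' 0.6
python3 - <<'E'
from h import *
to([.6186,-.0384,.35])
for n in("side","scene","wrist"):
    im=ctrl.get_image(n);cv2.imwrite(f"pics/{n}6.png",im[:,:,::-1])
a=cv2.imread("pics/side6.png")[110:310,140:340];b=cv2.imread("pics/wrist6.png")[150:350,180:380]
cv2.imwrite("pics/c6.png",cv2.resize(np.hstack([a,b]),None,fx=2,fy=2))
E
```

```text
time: 7.95
position: [0.6193, -0.0387, 0.2717]
tool_rot: [0.934, 1.358, -0.93]
ft_force: [-0.4, 1.5, 5.1]
grip_width: 0.408
time: 8.7
position: [0.6193, -0.0388, 0.2716]
tool_rot: [0.934, 1.358, -0.93]
ft_force: [-0.5, -0.2, -0.4]
grip_width: 0.794
t 8.7 tcp [ 0.6193 -0.0388  0.2716] F [-0.5 -0.2 -0.4] grip 0.794 q [-0.53  0.27  0.68  1.48 -0.17  1.45 -1.05]
travel [-0.0784 -0.0002 -0.0004]
z-angle -68.8 xaxis [ 4.5e-03 -3.0e-04 -1.0e+00]
```

View pics/c6.png

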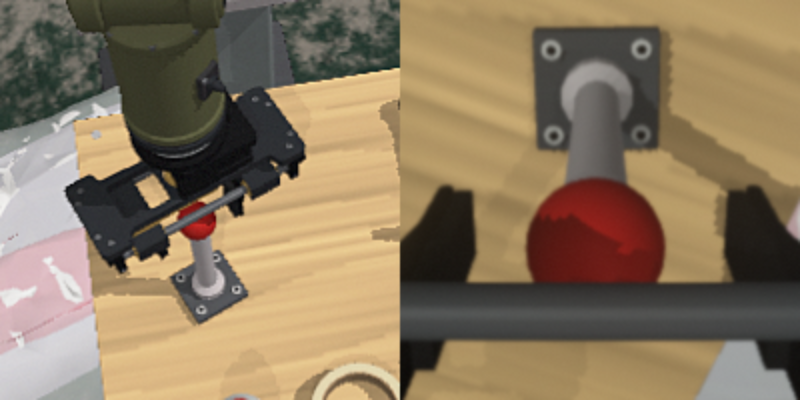

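The seating force was 5 N, and the fingers are now open and clear on both sides of the knob with the post standing. Withdrawing straight up.

```bash
python3 -m pendant '[{"travel":[-0.008,0,0],"twist":0},{"travel":[-0.02,0,0],"twist":0},{"travel":[-0.035,0,0],"twist":0},{"travel":[-0.05,0,0],"twist":0},{"travel":[-0.065,0,0],"twist":0},{"travel":[-0.08,0,0],"twist":0},{"travel":[-0.09,0,0],"twist":0},{"travel":[-0.09,0,0],"twist":0},{"travel":[-0.09,0,0],"twist":0}]'
python3 - <<'E'
from h import *
to([.6186,-.0384,.35])
st=ctrl.get_state()
for n in("side","scene","wrist"):
    im=ctrl.get_image(n);cv2.imwrite(f"pics/{n}7.png",im[:,:,::-1]);print(n,redblobs(im))
E
```

```text
time: 9.98
position: [0.6187, -0.0386, 0.3611]
tool_rot: [0.934, 1.359, -0.93]
ft_force: [-0.8, -0.3, 0.7]
grip_width: 0.803
t 9.97 tcp [ 0.6187 -0.0386  0.3611] F [-0.8 -0.3  0.7] grip 0.803 q [-0.52  0.26  0.69  1.32 -0.16  1.62 -1.06]
travel [ 0.0111 -0.     -0.0003]
z-angle -68.8 xaxis [ 3.7e-03 -3.0e-04 -1.0e+00]
side [(array([238. , 219.9]), [229, 211, 19, 19, 291]), (array([368.6, 314. ]), [359, 305, 21, 19, 172]), (array([259.5, 317.6]), [252, 309, 16, 18, 212])]
scene [(array([227. , 144.2]), [219, 136, 17, 18, 242]), (array([147.8, 188.8]), [140, 180, 17, 17, 203]), (array([170.2, 301.5]), [161, 293, 20, 19, 174])]
wrist [(array([343.8,  10.3]), [327, 0, 36, 26, 716]), (array([278.1, 215.4]), [256, 194, 45, 44, 1570])]
```

View pics/side7.png

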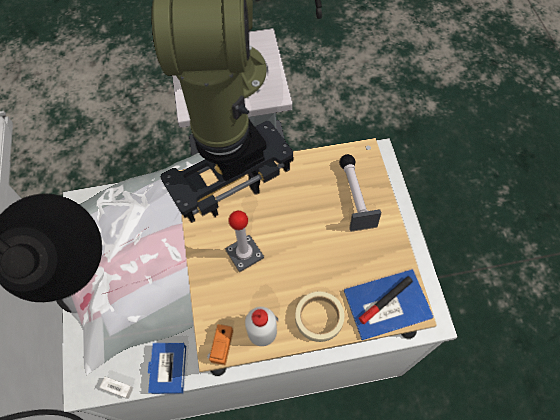

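View pics/scene7.png

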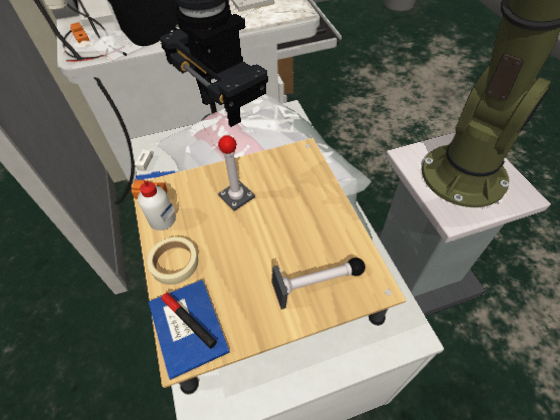

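The post is standing free: knob at side (238,220), foot at side (245,252). The gripper is clear and the black-knobbed post hasn't moved. Final tilt check, then I hand in.

```bash
python3 - <<'E'
from h import *
print(tri(cam("scene"),(227.0,144.2),cam("side"),(238.0,219.9)))
ctrl.close_job()
E
```

```text
(array([ 0.61887235, -0.03838362,  0.2840005 ]), [np.float64(0.0003559213289509522), np.float64(0.00035592132895105355)])
the job is handed in; nothing more can be done
```

The red-knobbed post is standing upright on its foot plate, and the job is handed in. I gripped it by the knob, tipped it up in an arc about its foot edge, seated it with about 5 N, opened the fingers and withdrew straight up. It took about 10 s of the 38 s allowed.

- **Upright:** the last triangulation put the knob at (0.619, -0.038, 0.284). That is within 2 mm of directly above the foot centre I measured just before letting go, (0.619, -0.037). The expected standing height is 0.285.
- **Foot position:** the pivot edge stayed close to where it lay; in the pictures any shift was too small to see. I looked partway up (about 45°) and at the top, not continuously.
- **Rest of the scene:** the black-knobbed post and the other items look unmoved in both fixed views. The gripper was about 60 mm above the knob and touching nothing.

One measurement disagreed: before the grasp, the wrist camera placed the knob about 3.5 mm nearer the robot than the two fixed cameras did. I used the fixed-camera value, and the grasp was good. No other check failed.

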